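# Hang the ear defenders on the bar

## Robot

A 6-joint arm with a two-finger parallel gripper is mounted at the origin on the work surface. World frame = base frame: x ahead of the robot, y to its left, z up, the work surface at z = 0. Lengths are in m, angles in degrees, forces in N, time in s.
With the tool pointing down it reaches from about 0.375 to 0.9 m from the base axis. Payload 3.1 kg.
Tool frame: the origin (TCP) lies midway between the tips of the shut fingers; the grasp point (between the pads) lies 19 mm behind it; z points along the fingers, y is the direction in which the jaws open and shut (so a half turn about z gives the same grasp; the last joint's range is limited). The gripper opens to 87 mm and grips with 3 to 60 N. Pads are 19 mm wide; open, the fingers measure 117 mm over their backs; the gripper's body (75 mm by 190 mm) begins 51 mm behind the grasp point.
Start: joints at [66.95, 30.224, 82.088, -0, 67.689, -10.227], TCP at [0.139, 0.609, 0.223] pointing down, gripper open.
Joint ranges: [-176.69, 176.69], [-43.24, 126.21], [12.49, 139.97], [-82, 262], [0, 151.66], [-163.58, 163.58]. Speed limits (degrees/s): [159.86, 159.86, 180, 180, 180, 180].

## Interface

Orientations are given as a 3x3 rotation matrix whose columns are the frame's x, y, z axes.
In Python, from rig import status, vision, bot, models gives the robot as it stands.
- The arm moves only by the tool send_rows, never from a script. Its argument "moves" is a list of rows, each a list of 7 numbers: the shift along the tool's x, y, z in units of 25 mm (1.0 is 25 mm), then the turn, a rotation vector about the tool's x, y, z in units of 10 degrees (1.0 is 10 degrees), then the closure, from -1 (fully open) to 1 (shut), so that 0 is half open. In form: [[dx, dy, dz, rx, ry, rz, hand], ...]. A call has 1 to 12 rows; each row shifts and turns the commanded pose from where the row before left it, along the tool's axes as they then stand; what a row does not reach is not made up. A row lasts 1/8 s, in which the tool goes at most 62.5 mm and 10.7 degrees, less where a joint would pass 70% of its speed; a pose out of reach is approached as far as the arm can. A call is refused whole if a number of a shift passes 1 or a number of a turn 1, either way. A call with a gripper value outside its range is refused whole. The fingers move at their own pace and stop on an object; the grip force is fixed at half the most. Time passes only in rows, so rows that do not move let the fingers close. It gives the time, the measured TCP pose, the force and the opening at its end, in the units of the state.
- status.read_state(): the state, without advancing time (a new reading comes with each control period).
- vision.capture(name): name is "side" or "top" or "wrist"; returns a dict with "img" (420x560x3 uint8, red, green, blue), "depth" (420x560 float32, m along the optical axis (not along the pixel's ray), 0 where there is no reading), "fx", "fy", "cx", "cy" (pixels), "distortion" ([k1, k2, p1, p2, k3] as OpenCV has them; the pictures are not rectified), "pose" (4x4, takes a point from camera to world coordinates); the wrist camera has in their place "hand_eye" (4x4, takes a point from camera to tool coordinates, whose origin is the TCP and whose axes are the flange's). Camera axes: x right, y up, looking along -z (the intrinsics and any distortion apply to the point x, -y, -z); pixel columns grow to the right and rows downward; lengths in m; the calibration is good to about 2 mm. A picture is of the moment at which its call begins: read the wrist's pose just before it.
- bot.hand_in(): hands the job in, once; it reports no verdict.
Trained networks look in the newest picture that a camera, given by its name, has taken for a name from the list of things; names that differ only in an ending like _2 or _b are one class to them, and where a whole thing is asked for, a point or a joint stands for the part that bears it (a point fixed in the world has none). Each returns a list of dicts, best first, with "confidence" (0 to 1); they miss things now and then, are a little off and sometimes report something else, mostly with a low value. They report only what shows in the picture. A call takes as long as a camera call. They do not tell look-alikes from the thing itself.
- models.masks_of(camera, name): "mask" (420x560 bool, what is visible of it) and "extent" ([left, top, right, bottom] in pixels, round what is visible of it).
- models.landmark_of(camera, name): "point" ([column, row] in pixels: a listed point, or the origin of a listed thing).
The state is a dict: "time_s": time; "joint_positions": joint angles; "qvel": joint speeds; "tau": joint torques, N m; "position": TCP position; "tcp_rot": TCP orientation; "force": force on the tool from outside, world axes, zero at the start; "moment": the same for the moment, N m; "opening": opening from 0.0 (shut) to 1.0 (fully open).
Only numpy, scipy, OpenCV 4.12 (cv2) and the standard library are available. Lean on these libraries where they do the work, as an engineer would, in place of code of your own. Each camera call takes 0.05 s, during which the arm holds its last target.

## Task

Hang the ear defenders by their headband over the level steel bar, one cup on either side of it and clear of the table. While you still have hold of them, tug them down lightly against the bar (about 10 N, never hard) to check that it carries them, then let go and leave them hanging still. Leave the other things on the table alone.

Things in the scene. Friction and masses are not known exactly. Their poses are not given: they have to be found in the camera images.
- crown (a point): Middle of the black crown pad at the top of the ear defenders' headband, the place to hold. The pad is 30 mm along x, 60 mm along y, 22 mm high: its underside, which goes on the bar, is 11 mm below this point. x: across the band (pinch it this way from above), y: cup to cup, z up. Cups' lower edges 156 mm below; free gap between the cups 44 mm to each side along y, open right through along x.
- bar_top (a point): Middle of the top line of the fixed, level, round steel bar (22 mm thick), 165 mm above the table. x along the bar, z up. Usable from the black end knob (30 mm across, 4 mm above the bar's top) 83 mm to the -x side to the blue post (26 mm thick, 3 mm above the bar's top) 72 mm to the +x side. Nothing stands higher: it can be reached from above or past the knob end.
- muffs: The ear defenders, orange cups and black headband, rigid, one piece, about 0.26 kg, 177 mm over the cups (y), 64 mm deep (x), 167 mm tall. At the start they stand on the table on their cups, headband up. Origin midway between the cups' lower edges, 156 mm below the crown pad's middle, axes as there.
- stand: The bar stand, fixed to the table: origin on the table below the middle of the bar, axes as bar_top. Its blue post, 85 mm to the +x side, stands on a round foot 120 mm across, 10 mm high.
- tape: Bystander: blue ring of tape, 90 mm across, 25 mm high, lying flat; origin at the middle of its underside.
- bin: Bystander: open blue parts bin, 110 x 90 x 55 mm; origin at the middle of its underside.
- fitting: Bystander: turned steel fitting, 60 mm across the flange, 75 mm tall; origin at the middle of its underside.
- can: Bystander: plain aluminium can, 60 mm across, 130 mm tall; origin at the middle of its underside.
Mind the look-alikes: they are no part of the job. Of the things that look like the stand, take the one that is farthest from the robot's base at the start. Several things look just like the muffs: the one meant starts nearest to the robot's base.

How it is judged:
By the outcome, as a careful person would: the job done as asked, in the order asked, and still so for the second after the job is handed in, with the robot touching nothing.
It also fails if it takes over 58 s, if anything falls off the work surface, if the arm or the gripper's body presses on something with over 40 N, if the wrist force passes 120 N, or if a joint passes its speed limit or range.

## Working session

There is one attempt and no reset: what is moved stays moved. The work goes in short steps, Python scripts to look and compute and a tool call to move; the robot and the scene stay as the last step left them, time stands still between calls to the robot, and variables do not carry over. Pictures are saved under pics/ and viewed, and the job is handed in when it is done.

Besides the shell and the picture viewer there is one more tool, called after "Call:" as name(argument=value, ...), one argument or row to a line, values as JSON. send_rows: Moves the arm, as the interface text tells. Its arguments: {"type":"object","properties":{"moves":{"type":"array"}},"required":["moves"]}

```bash
ls; mkdir -p pics
cat > h.py <<'E'
import numpy as np, cv2, json
from rig import status, vision, bot, models
def unproj(c,u,v,d=None,z=None,T=None):
    K=np.array([[c['fx'],0,c['cx']],[0,c['fy'],c['cy']],[0,0,1]],float)
    p=cv2.undistortPoints(np.array([[[u,v]]],float),K,np.array(c['distortion'],float))[0,0]
    ray=np.array([p[0],-p[1],-1.]); T=np.array(c['pose']) if T is None else T
    if d is not None: return T[:3,:3]@(ray*d)+T[:3,3]
    r=T[:3,:3]@ray; t=(z-T[2,3])/r[2]; return T[:3,3]+t*r
def save(c,n,s=None,crop=None):
    im=c['img'][:,:,::-1]
    if crop: im=im[crop[1]:crop[3],crop[0]:crop[2]]
    if s: im=cv2.resize(im,None,fx=s,fy=s)
    cv2.imwrite('pics/'+n+'.png',im)
def cloud(c,T=None):
    T=np.array(c['pose']) if T is None else T
    K=np.array([[c['fx'],0,c['cx']],[0,c['fy'],c['cy']],[0,0,1]],float)
    d=c['depth'];v,u=np.mgrid[:d.shape[0],:d.shape[1]]
    p=cv2.undistortPoints(np.stack([u,v],-1).reshape(-1,1,2).astype(float),K,np.array(c['distortion'],float)).reshape(d.shape+(2,))
    P=np.stack([p[...,0]*d,-p[...,1]*d,-d],-1)@T[:3,:3].T+T[:3,3]
    P[d<=0]=np.nan
    return P
E
python3 - <<'E'
from h import *
s=status.read_state();print(s['time_s'],s['position'],s['tcp_rot'],s['opening'],s['force'])
for n in ['top','side','wrist']:
    c=vision.capture(n);save(c,n+'0',1.4 if n!='wrist' else None)
    if n!='wrist':print(n,np.round(c['pose'],3).tolist(),c['fx'],c['distortion'])
    for o in ['crown','bar_top','muffs','stand']:
        print(n,o,[(np.round(m['point']).tolist(),round(m['confidence'],2)) for m in models.landmark_of(n,o)],[(m['extent'],round(m['confidence'],2)) for m in models.masks_of(n,o)] if o in('muffs','stand') else '')
E
```

```text
pics
0.0 [0.13837857 0.60872572 0.2215821 ] [[-9.75067268e-01  2.21907917e-01 -8.35524845e-04]
 [ 2.21909173e-01  9.75065333e-01 -1.97867654e-03]
 [ 3.75607320e-04 -2.11475336e-03 -9.99997693e-01]] 0.9979567508647851 [-0.85730894 -0.00583562 -1.05713072]
top [[0.0, 0.999, -0.039, 0.466], [-1.0, -0.0, -0.005, -0.01], [-0.005, 0.039, 0.999, 1.516], [0.0, 0.0, 0.0, 1.0]] 432.7345774592418 [-0.03939155  0.          0.          0.          0.        ]
top crown [([228.0, 210.0], 0.91), ([229.0, 145.0], 0.68)] 
top bar_top [([214.0, 285.0], 0.84), ([340.0, 218.0], 0.75)] 
top muffs [([237.0, 156.0], 0.85), ([230.0, 208.0], 0.59)] [([211.3, 146.0, 263.0, 164.4], 0.84), ([202.8, 194.4, 258.7, 222.6], 0.78)]
top stand [([219.0, 283.0], 0.97), ([336.0, 219.0], 0.66)] [([330.4, 180.4, 362.0, 243.3], 0.92), ([193.1, 241.4, 246.7, 315.1], 0.92)]
side [[0.89, 0.238, -0.388, 0.143], [-0.455, 0.494, -0.741, -0.738], [0.015, 0.836, 0.548, 0.661], [0.0, 0.0, 0.0, 1.0]] 384.6087604736997 [-0.01090137  0.          0.          0.          0.        ]
side crown [([254.0, 165.0], 0.79), ([313.0, 149.0], 0.72)] 
side bar_top [([164.0, 171.0], 0.75), ([308.0, 233.0], 0.74), ([254.0, 163.0], 0.3)] 
side muffs [([256.0, 207.0], 0.97), ([311.0, 199.0], 0.89)] [([291.8, 143.9, 328.7, 205.2], 0.94), ([243.1, 154.6, 270.3, 219.8], 0.69), ([266.4, 225.6, 363.7, 300.8], 0.31)]
side stand [([174.0, 216.0], 0.85), ([306.0, 288.0], 0.55)] [([131.0, 165.6, 222.1, 230.4], 0.93), ([266.6, 227.7, 363.1, 304.3], 0.56)]
wrist crown [] 
wrist bar_top [] 
wrist muffs [] []
wrist stand [] []
```

View pics/top0.png

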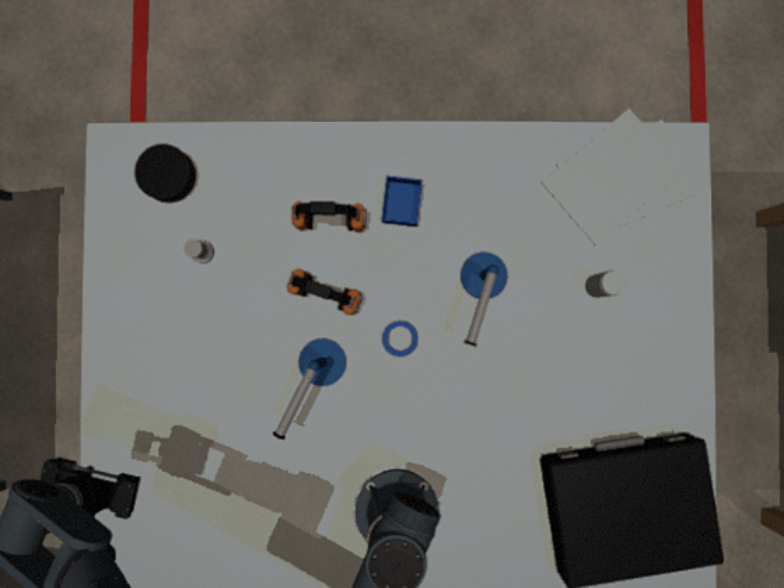

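View pics/side0.png

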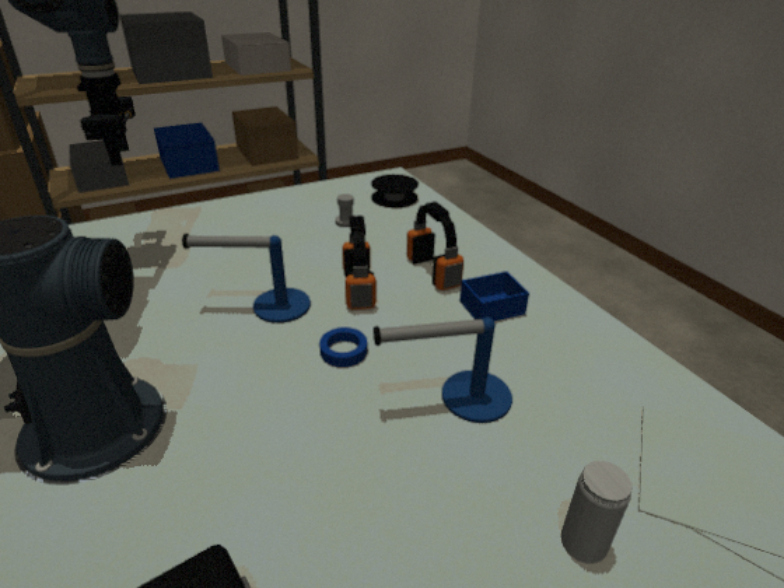

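View pics/wrist0.png

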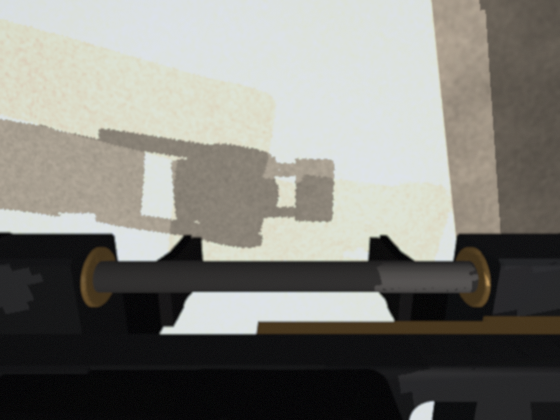

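Run:
```python
from h import *
c=vision.capture('top');P=cloud(c)
for n in ['muffs','stand','tape','bin','fitting','can']:
    for m in models.masks_of('top',n):
        q=P[m['mask']];q=q[~np.isnan(q[:,0])]
        print(n,round(m['confidence'],2),m['extent'],'min',q.min(0).round(3),'max',q.max(0).round(3))
c2=vision.capture('side')
for z,us in [(0.156,[(254,165),(313,149)]),(0.165,[(164,171),(308,233)]),]:
    for u in us: print('side',u,unproj(c2,*u,z=z).round(3))
for z,us in [(0.156,[(228,210),(229,145),(237,156)]),(0.165,[(214,285),(340,218)]),]:
    for u in us: print('top',u,unproj(c,*u,z=z).round(3))
save(c,'topcrop',5,(190,130,350,330)) if 0 else None
save(c,'topA',5,(195,135,275,235)); save(c,'topB',4,(185,235,260,325))
save(c2,'sideA',4,(230,130,380,260))
```

```text
muffs 0.78 [210.5, 146.3, 262.5, 165.5] min [0.693 0.077 0.002] max [0.754 0.255 0.174]
muffs 0.75 [201.9, 192.6, 257.4, 222.9] min [ 0.488  0.086 -0.004] max [0.602 0.276 0.176]
stand 0.86 [196.1, 244.7, 247.6, 313.8] min [ 0.179  0.127 -0.002] max [0.43  0.306 0.174]
stand 0.85 [328.1, 179.9, 362.1, 243.9] min [ 0.412 -0.274 -0.007] max [ 0.647 -0.155  0.175]
tape 0.8 [273.6, 230.4, 297.5, 257.0] min [ 0.389 -0.051 -0.008] max [0.472 0.036 0.035]
bin 0.59 [272.5, 123.9, 303.4, 163.1] min [ 0.707 -0.061 -0.009] max [0.835 0.037 0.062]
fitting 0.58 [126.6, 170.5, 150.9, 188.7] min [ 0.618  0.461 -0.005] max [0.673 0.534 0.084]
can 0.7 [417.7, 192.1, 447.5, 206.8] min [ 0.532 -0.525  0.005] max [ 0.588 -0.466  0.136]
side (254, 165) [0.529 0.154 0.156]
side (313, 149) [0.735 0.173 0.156]
side (164, 171) [0.29  0.21  0.165]
side (308, 233) [ 0.499 -0.194  0.165]
top (228, 210) [0.531 0.174 0.156]
top (229, 145) [0.737 0.172 0.156]
top (237, 156) [0.702 0.147 0.156]
top (214, 285) [0.297 0.216 0.165]
top (340, 218) [ 0.506 -0.177  0.165]
```

Look-alikes: there are two muffs, at top (228,210) with r≈0.57 m and at (229,145) with r≈0.76 m, so the nearest, (228,210), is meant. There are two stands, at (214,285) with r≈0.36 m and at (340,218) with r≈0.53 m, so the farthest, (340,218), is meant. Next I'll check both in a crop and fit their geometry.

Run:
```python
from h import *
c=vision.capture('top');P=cloud(c);im=c['img'].astype(int)
save(c,'topA',5,(195,135,355,250))
v,u=np.mgrid[:420,:560]
def box(a,b,cc,d): return (u>=a)&(u<=cc)&(v>=b)&(v<=d)
z=P[...,2]
# muffs near: high band points
for nm,b in [('near',(198,188,262,228)),('far',(205,140,268,170))]:
    m=box(*b)&(z>0.145);q=P[m];print(nm,len(q),'band mean',q.mean(0).round(4),q[:,2].max(),np.median(q[:,2]))
    d=q[:,:2]-q[:,:2].mean(0);w=np.linalg.svd(d,full_matrices=False)[2][0];t=d@w;print(' dir',w.round(3),'deg',np.degrees(np.arctan2(w[1],w[0])).round(1),'ext',t.min(),t.max())
    m=box(*b)&(im[...,0]-im[...,2]>40)&(z>.01);q=P[m]
    t=(q[:,:2]-q[:,:2].mean(0))@w
    a,bb=q[t<0].mean(0),q[t>0].mean(0);print(' cups',a.round(3),bb.round(3),((a+bb)/2).round(3),'deg',np.degrees(np.arctan2(*(bb-a)[1::-1])).round(1),len(q))
m=box(325,175,365,250)&(z>0.145)&(im[...,2]-im[...,0]<40);q=P[m];print('bar',len(q),q.min(0),q.max(0),np.percentile(q[:,2],[10,50,90]))
d=q[:,:2]-q[:,:2].mean(0);w=np.linalg.svd(d,full_matrices=False)[2][0];t=d@w
print('bar mean',q.mean(0),w,np.degrees(np.arctan2(w[1],w[0])),'ends',q[:,:2].mean(0)+w*t.min(),q[:,:2].mean(0)+w*t.max())
m=box(325,175,368,215)&(im[...,2]-im[...,0]>40)&(z<0.03);q=P[m];print('foot',q.min(0),q.max(0))
c=vision.capture('side');save(c,'sideA',4,(230,130,380,280))
```

```text
near 306 band mean [0.5424 0.1739 0.1619] 0.17366804129514346 0.16484822269808863
 dir [-0.351 -0.936] deg -110.5 ext -0.05864463186812116 0.05442430110980034
 cups [0.566 0.241 0.081] [0.517 0.108 0.078] [0.541 0.175 0.079] deg -110.2 187
far 323 band mean [0.7271 0.1644 0.1618] 0.17488513074205647 0.16404917494687288
 dir [-0.042 -0.999] deg -92.4 ext -0.05761202029009612 0.055337040586270224
 cups [0.715 0.235 0.075] [0.715 0.094 0.076] [0.715 0.165 0.076] deg -89.9 197
bar 388 [ 0.41829263 -0.22303864  0.15034576] [ 0.58816472 -0.15192013  0.17195566] [0.1581339  0.16352002 0.16800379]
bar mean [ 0.49949763 -0.18847498  0.16324709] [-0.95434156  0.29871758] 162.61940542558588 ends [ 0.58485834 -0.21519366] [ 0.41952746 -0.1634436 ]
foot [ 0.53099918 -0.2708261  -0.00120275] [ 0.64010445 -0.15834333  0.02307472]
```

View pics/topA.png

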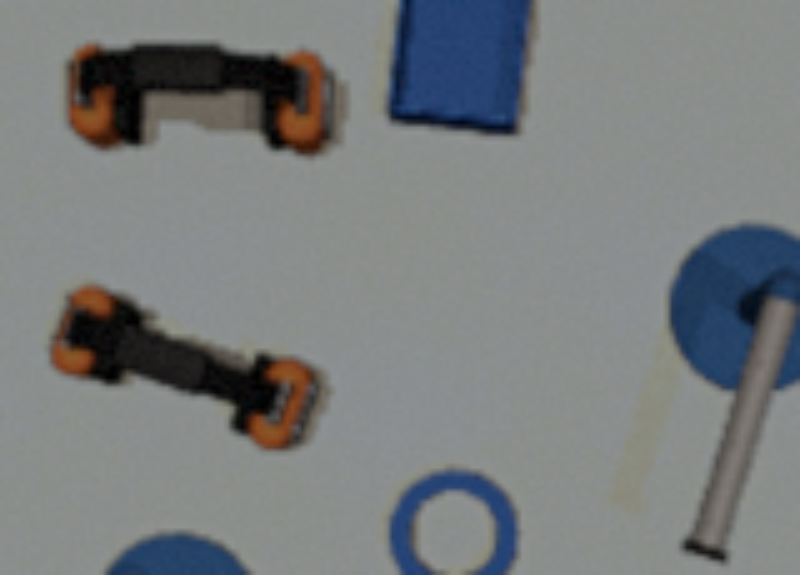

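The near muffs are in the lower left of the crop (crown at about (150,352)), and the right stand is complete with its bar. Fits: crown ≈ (0.542,0.174), band axis 69.6°. Bar middle ≈ (0.503,-0.189), axis −17.4°. I'm moving above the muffs.

Call:
send_rows(
  moves=[
    [-0.98, -0.67, -0.16, 0, 0, 0, -1],
    [-0.98, -0.67, -0.16, 0, 0, 0, -1],
    [-0.98, -0.67, -0.16, 0, 0, 0, -1],
    [-0.98, -0.67, -0.16, 0, 0, 0, -1],
    [-0.98, -0.67, -0.16, 0, 0, 0, -1],
    [-0.98, -0.67, -0.16, 0, 0, 0, -1],
    [-0.98, -0.67, -0.16, 0, 0, 0, -1],
    [-0.98, -0.67, -0.16, 0, 0, 0, -1],
    [-0.98, -0.67, -0.16, 0, 0, 0, -1],
    [-0.98, -0.67, -0.16, 0, 0, 0, -1],
    [-0.98, -0.67, -0.16, 0, 0, 0, -1],
    [-0.98, -0.67, -0.16, 0, 0, 0, -1],
  ],
)

```text
time_s: 3.05
position: [0.3814, 0.3474, 0.2708]
tcp_rot: [[-0.975, 0.222, 0.0], [0.222, 0.975, 0.0], [-0.0, 0.0, -1.0]]
force: [-0.5, -0.6, 0.6]
opening: 1.002
```

Call:
send_rows(
  moves=[
    [-0.98, -0.67, -0.16, 0, 0, 0, -1],
    [-0.98, -0.67, -0.16, 0, 0, 0, -1],
    [-0.98, -0.67, -0.16, 0, 0, 0, -1],
    [-0.98, -0.67, -0.16, 0, 0, 0, -1],
    [-0.98, -0.67, -0.16, 0, 0, 0, -1],
    [-0.98, -0.67, -0.16, 0, 0, 0, -1],
    [-0.98, -0.67, -0.16, 0, 0, 0, -1],
    [-0.98, -0.67, -0.16, 0, 0, 0, -1],
  ],
)

```text
time_s: 4.05
position: [0.5427, 0.1733, 0.3028]
tcp_rot: [[-0.975, 0.222, 0.0], [0.222, 0.975, 0.0], [-0.0, 0.0, -1.0]]
force: [0.5, 0.0, -0.3]
opening: 1.0
```

Call:
send_rows(
  moves=[
    [0, 0, 0, 0, 0, 1, -1],
    [0, 0, 0, 0, 0, 1, -1],
    [0, 0, 0, 0, 0, 1, -1],
    [0, 0, 0, 0, 0, 1, -1],
    [0, 0, 0, 0, 0, 1, -1],
    [0, 0, 0, 0, 0, 1, -1],
    [0, 0, 0, 0, 0, 1, -1],
    [0, 0, 0, 0, 0, 1, -1],
    [0, 0, 0, 0, 0, 1, -1],
    [0, 0, 0, 0, 0, 0.76, -1],
    [0, 0, 0, 0, 0, 0, -1],
  ],
)

```text
time_s: 5.42
position: [0.5421, 0.174, 0.3026]
tcp_rot: [[0.347, 0.938, -0.0], [0.938, -0.347, -0.0], [-0.0, -0.0, -1.0]]
force: [-0.4, 0.2, 0.2]
opening: 0.998
```

```bash
cat >> h.py <<'E'
def wristT(c,s):
    T=np.eye(4);T[:3,:3]=s['tcp_rot'];T[:3,3]=s['position'];return T@np.array(c['hand_eye'])
E
python3 - <<'E'
from h import *
s=status.read_state();print(s['time_s'],s['position'],np.round(s['tcp_rot'],4).tolist(),s['joint_positions'],s['force'])
c=vision.capture('wrist');T=wristT(c,s);save(c,'w1')
print(np.round(T,3).tolist())
for o in ['crown','muffs']: print(o,[(m['point'],m['confidence'],unproj(c,*m['point'],z=.156 if o=='crown' else 0,T=T).round(4)) for m in models.landmark_of('wrist',o)])
P=cloud(c,T)
m=(P[...,2]>.145)&(P[...,2]<.19)&(np.hypot(P[...,0]-.542,P[...,1]-.174)<.08)
q=P[m];print(len(q))
if len(q)>50:
    d=q[:,:2]-q[:,:2].mean(0);w=np.linalg.svd(d,full_matrices=False)[2][0]
    print(q.mean(0),np.degrees(np.arctan2(w[1],w[0])),np.percentile(q[:,2],[5,50,95,99]))
E
```

```text
5.425 [0.54205454 0.17399474 0.30256287] [[0.3474, 0.9377, -0.0], [0.9377, -0.3474, -0.0], [-0.0, -0.0, -1.0]] [ 6.55314315e+00  2.10847886e+01  8.44450206e+01 -7.57958030e-04
  7.44725953e+01  2.68831701e+01] [-0.43303864  0.19821788  0.16832301]
[[0.938, 0.336, 0.086, 0.567], [-0.346, 0.908, 0.235, 0.238], [0.001, -0.25, 0.968, 0.464], [0.0, 0.0, 0.0, 1.0]]
crown [([478.9, 133.5], 0.91, array([0.7284, 0.1665, 0.156 ])), ([281.7, 190.4], 0.77, array([0.5416, 0.1792, 0.156 ]))]
muffs []
3225
[0.54462347 0.18144661 0.16082911] -110.30392943749969 [0.14833644 0.16515789 0.16711251 0.16764647]
```

View pics/w1.png

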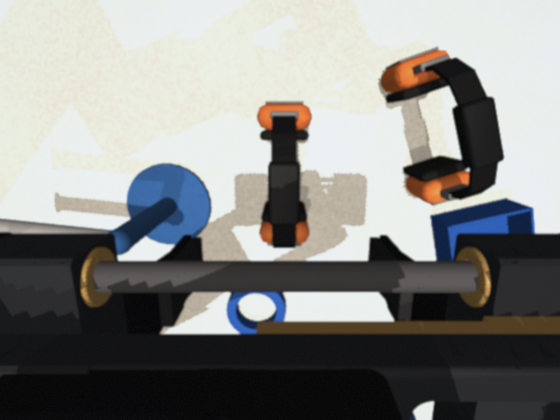

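The target muffs are at wrist pixel (284,188), pad rows about 163–214. The other pair is at (478,133) and is left alone. I'll measure the pad edges next.

Run:
```python
from h import *
s=status.read_state()
c=vision.capture('wrist');T=wristT(c,s);save(c,'w2',5,(230,90,340,250) if 0 else (235,140,335,250))
P=cloud(c,T)
R=np.array(s['tcp_rot']);p=np.array(s['position'])
m=(P[...,2]>.160)&(P[...,2]<.172)&(np.hypot(P[...,0]-.542,P[...,1]-.174)<.06)
q=(P[m]-p)@R
print(len(q),'toolx',np.percentile(q[:,0],[1,50,99]),'tooly',np.percentile(q[:,1],[1,50,99]),'z',np.percentile(P[m][:,2],[5,50,95]))
for z in (.1645,.167):
  m2=m&(abs(P[...,2]-z)<.0013);q=(P[m2]-p)@R;print(z,len(q),np.percentile(q[:,0],[1,50,99]),np.percentile(q[:,1],[1,99]))
# profile along tool x
q=(P[m]-p)@R
for a in np.arange(-.06,.06,.006):
  k=(q[:,0]>a)&(q[:,0]<a+.006)
  if k.sum()>5: print(round(a,3),k.sum(),'z',np.median(P[m][k][:,2]).round(4),'y',np.percentile(q[k,1],[3,97]).round(4))
for v in (163,188,214): print(v,((unproj(c,284,v,z=.167,T=T)-p)@R).round(4))
```

```text
2004 toolx [-0.02593767  0.00527998  0.03255546] tooly [-1.48236069e-02  4.05549309e-07  1.46015335e-02] z [0.16354438 0.16601503 0.16727983]
0.1645 717 [-0.02618575  0.00427948  0.03260819] [-0.01467177  0.01418427]
0.167 1284 [-0.02361044  0.00451922  0.0302663 ] [-0.01314162  0.01310407]
-0.03 57 z 0.1646 y [-0.0133  0.0117]
-0.024 183 z 0.166 y [-0.0137  0.0138]
-0.018 191 z 0.1661 y [-0.0134  0.0135]
-0.012 204 z 0.1661 y [-0.014   0.0131]
-0.006 199 z 0.1661 y [-0.0141  0.0131]
-0.0 193 z 0.1661 y [-0.0142  0.0132]
0.006 219 z 0.1661 y [-0.0138  0.0138]
0.012 207 z 0.1661 y [-0.0145  0.0145]
0.018 226 z 0.166 y [-0.0137  0.0137]
0.024 203 z 0.1661 y [-0.0145  0.0136]
0.03 122 z 0.1651 y [-0.0127  0.0126]
163 [ 0.0321 -0.      0.1356]
188 [0.0092 0.     0.1356]
214 [-0.0155  0.      0.1356]
```

View pics/w2.png

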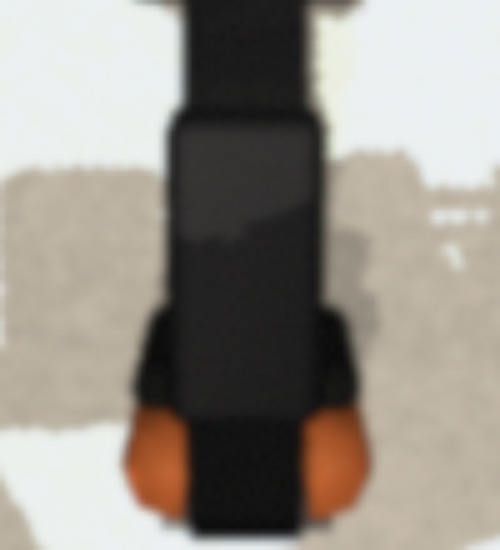

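Call:
send_rows(
  moves=[
    [0.13, 0, 0.9, 0, 0, 0, -1],
    [0, 0, 0.9, 0, 0, 0, -1],
    [0, 0, 0.9, 0, 0, 0, -1],
    [0, 0, 0.9, 0, 0, 0, -1],
    [0, 0, 0.9, 0, 0, 0, -1],
    [0, 0, 0.9, 0, 0, 0, -1],
    [0, 0, 0.5, 0, 0, 0, -1],
    [0, 0, 0.24, 0, 0, 0, -1],
    [0, 0, 0, 0, 0, 0, -1],
  ],
)

```text
time_s: 6.75
position: [0.5434, 0.1771, 0.1491]
tcp_rot: [[0.349, 0.937, 0.0], [0.937, -0.349, 0.0], [0.0, 0.0, -1.0]]
force: [0.2, 0.3, 0.3]
opening: 0.999
```

Call:
send_rows(
  moves=[
    [0, 0, 0, 0, 0, 0, 1],
    [0, 0, 0, 0, 0, 0, 1],
    [0, 0, 0, 0, 0, 0, 1],
    [0, 0, 0, 0, 0, 0, 1],
    [0, 0, 0, 0, 0, 0, 1],
    [0, 0, 0, 0, 0, 0, 1],
    [0, 0, 0, 0, 0, 0, 1],
    [0, 0, 0, 0, 0, 0, 1],
  ],
)

```text
time_s: 7.75
position: [0.5429, 0.1772, 0.149]
tcp_rot: [[0.349, 0.937, -0.001], [0.937, -0.349, 0.0], [-0.0, -0.001, -1.0]]
force: [-0.9, 0.0, 0.6]
opening: 0.336
```

The opening is 29 mm, which matches the 30 mm pad. Lifting now.

Call:
send_rows(
  moves=[
    [0, 0, -0.3, 0, 0, 0, 1],
    [0, 0, -0.7, 0, 0, 0, 1],
    [0, 0, -1, 0, 0, 0, 1],
    [0, 0, -1, 0, 0, 0, 1],
    [0, 0, -1, 0, 0, 0, 1],
    [0, 0, -1, 0, 0, 0, 1],
    [0, 0, -1, 0, 0, 0, 1],
    [0, 0, -1, 0, 0, 0, 1],
    [0, 0, -0.8, 0, 0, 0, 1],
    [0, 0, -0.4, 0, 0, 0, 1],
    [0, 0, 0, 0, 0, 0, 1],
  ],
)

```text
time_s: 9.12
position: [0.5433, 0.177, 0.3543]
tcp_rot: [[0.349, 0.937, 0.001], [0.937, -0.349, 0.0], [0.0, 0.001, -1.0]]
force: [0.4, -0.2, -3.5]
opening: 0.342
```

Run:
```python
from h import *
s=status.read_state();print(s['position'],s['force'],s['moment'],s['opening'])
c=vision.capture('side');save(c,'s3',1.4)
# refine bar using side + top depth
import math
for n in ['top','side']:
    c=vision.capture(n);P=cloud(c);im=c['img'].astype(int)
    a=np.array([.9543,-.2987]);b=np.array([.2987,.9543]);o=np.array([.503,-.189])
    t=(P[...,:2]-o)@a; l=(P[...,:2]-o)@b; z=P[...,2]
    m=(abs(t)<.06)&(abs(l)<.03)&(z>.14)&(z<.19)
    print(n,m.sum(),'z pct',np.percentile(z[m],[50,90,97]),'lat',np.percentile(l[m],[3,50,97]),'slope deg',np.degrees(np.polyfit(t[m],l[m],1)[0]))
    m=(t>-.11)&(t<.11)&(abs(l)<.03)&(z>.14)&(z<.19); print('  t ext',t[m].min(),t[m].max())
    k=m&(im.sum(-1)<120); 
    if k.sum(): print('  dark t',np.percentile(t[k],[2,50,98]), 'l',np.median(l[k]))
    k=m&(im[...,2]-im[...,0]>30)
    if k.sum(): print('  blue t',np.percentile(t[k],[2,50,98]),'l',np.median(l[k]))
    print([ (unproj(c,*x['point'],z=.165).round(4),x['confidence']) for x in models.landmark_of(n,'bar_top')])
```

```text
[0.54331319 0.17702747 0.35434468] [ 0.4253999  -0.17071655 -3.53605212] [-0.11356322  0.08319666  0.02242758] 0.34150993536447993
top 267 z pct [0.16308627 0.1675681  0.16989126] lat [-0.01140966 -0.00036433  0.0090637 ] slope deg -0.17790873654516137
  t ext -0.0873004825178923 0.0993099616277215
  dark t [-0.08632581 -0.08516084  0.05537678] l 0.0007537987071946312
  blue t [0.0711545  0.08846677 0.09787567] l -0.0010944383594880503
[(array([ 0.4952, -0.1784,  0.165 ]), 0.55)]
side 562 z pct [0.16077176 0.16472003 0.1655347 ] lat [-0.0126738  -0.00878015  0.00352806] slope deg 0.006843626173495558
  t ext -0.09034159938494721 0.09698659454102104
  dark t [-0.08983105  0.07643254  0.09447816] l -0.012282868305046867
  blue t [0.07970266 0.08558954 0.09435654] l -0.009435698692990746
[(array([ 0.4959, -0.1943,  0.165 ]), 0.96), (array([0.2895, 0.2232, 0.165 ]), 0.68), (array([0.5077, 0.1572, 0.165 ]), 0.63)]
```

View pics/s3.png

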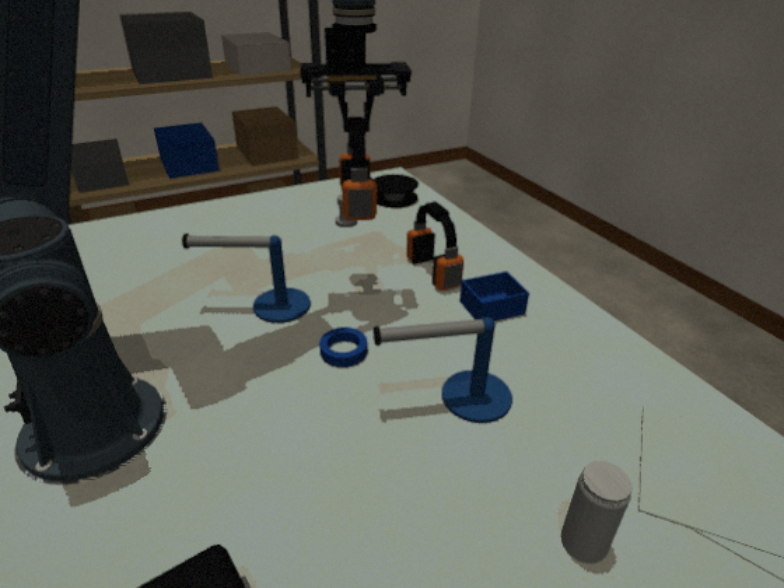

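Held firmly and hanging straight. Bar confirmed (lateral offset under 1 mm). Now carrying to above the bar.

Call:
send_rows(
  moves=[
    [-0.4, 0.09, 0, 0, 0, 0, 1],
    [-0.8, 0.18, 0, 0, 0, 0, 1],
    [-1, 0.223, 0, 0, 0, 0, 1],
    [-1, 0.223, 0, 0, 0, 0, 1],
    [-1, 0.223, 0, 0, 0, 0, 1],
    [-1, 0.223, 0, 0, 0, 0, 1],
    [-1, 0.223, 0, 0, 0, 0, 1],
    [-1, 0.223, 0, 0, 0, 0, 1],
    [-1, 0.223, 0, 0, 0, 0, 1],
    [-1, 0.223, 0, 0, 0, 0, 1],
    [-1, 0.223, 0, 0, 0, 0, 1],
    [-1, 0.223, 0, 0, 0, 0, 1],
  ],
)

```text
time_s: 10.88
position: [0.503, -0.1092, 0.3542]
tcp_rot: [[0.35, 0.937, -0.0], [0.937, -0.35, -0.001], [-0.001, -0.0, -1.0]]
force: [0.4, -0.4, -2.1]
opening: 0.341
```

Call:
send_rows(
  moves=[
    [-1, 0.223, 0, 0, 0, 0, 1],
    [-1, 0.223, 0, 0, 0, 0, 1],
    [-0.8, 0.18, 0, 0, 0, 0, 1],
    [-0.33, 0.07, 0, 0, 0, 0, 1],
    [0, 0, 0, 0, 0, -0.3, 1],
    [0, 0, 0, 0, 0, 0, 1],
    [0, 0, 0, 0, 0, 0, 1],
  ],
)

```text
time_s: 11.75
position: [0.493, -0.1862, 0.354]
tcp_rot: [[0.3, 0.954, -0.0], [0.954, -0.3, 0.0], [0.0, -0.0, -1.0]]
force: [-0.5, -0.1, -2.6]
opening: 0.344
```

Run:
```python
from h import *
s=status.read_state();p=np.array(s['position']);R=np.array(s['tcp_rot']);print(s['time_s'],p,R.round(4).tolist(),s['force'],s['opening'])
print('moment',s['moment'])
c=vision.capture('side');save(c,'s4',2,(150,20,430,320))
c=vision.capture('wrist');T=wristT(c,s);save(c,'w4')
a=np.array([.9543,-.2987]);b=np.array([.2987,.9543]);o=np.array([.503,-.189])
P=cloud(c,T);t=(P[...,:2]-o)@a; l=(P[...,:2]-o)@b; z=P[...,2]
m=(abs(t)<.09)&(abs(l)<.03)&(z>.14)&(z<.19)
if m.sum()>20: print(m.sum(),np.percentile(z[m],[50,95]),np.percentile(l[m],[3,50,97]),np.degrees(np.polyfit(t[m],l[m],1)[0]),t[m].min(),t[m].max())
im=c['img'].astype(int)
m=(im[...,0]-im[...,2]>60)&(z>.19)&(np.linalg.norm(P-p,axis=-1)<.25)
q=(P[m]-p)@R; print('orange tool',len(q),q.min(0),q.max(0)) if len(q) else 0
```

```text
11.75 [ 0.49304032 -0.18618484  0.35402608] [[0.2996, 0.9541, -0.0001], [0.9541, -0.2996, 0.0003], [0.0002, -0.0002, -1.0]] [-0.54907059 -0.05818996 -2.64920884] 0.3440041861776754
moment [-0.06855237  0.07817487 -0.02065636]
2399 [0.16274995 0.1662326 ] [-0.00985454  0.00208307  0.01079876] 0.06591321061455323 -0.08799831485510792 0.08995819782683387
orange tool 2298 [-0.07951634 -0.03036146 -0.09149369] [0.08492939 0.03037477 0.10330277]
```

View pics/s4.png

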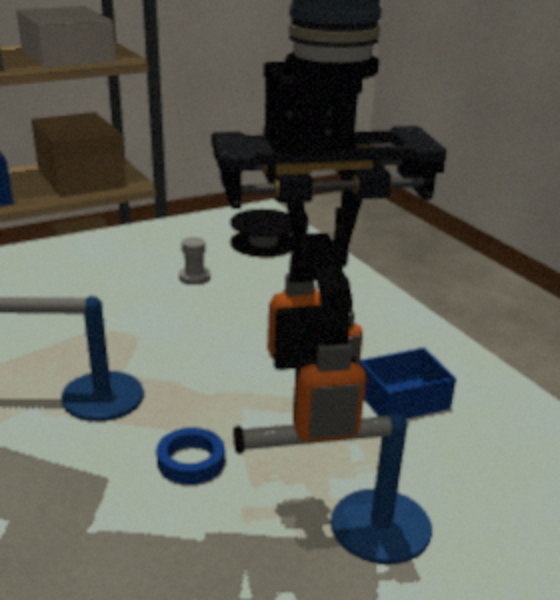

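View pics/w4.png

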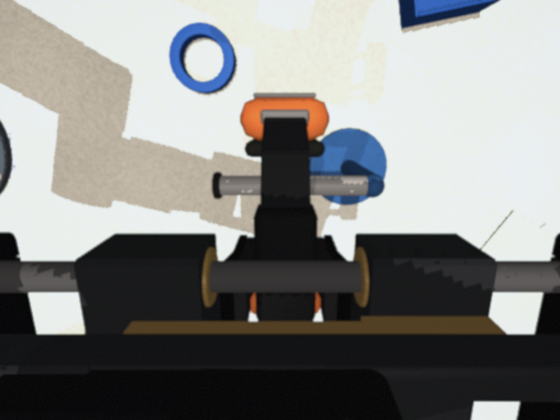

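The muffs are above the bar and square to it (side crop: bar at (320,435) under the cups' gap; wrist: bar at (290,185), centred). Lowering to just above contact.

Call:
send_rows(
  moves=[
    [0, 0, 0.4, 0, 0, 0, 1],
    [0, 0, 0.8, 0, 0, 0, 1],
    [0, 0, 1, 0, 0, 0, 1],
    [0, 0, 1, 0, 0, 0, 1],
    [0, 0, 1, 0, 0, 0, 1],
    [0, 0, 1, 0, 0, 0, 1],
    [0, 0, 0.9, 0, 0, 0, 1],
    [0, 0, 0.5, 0, 0, 0, 1],
    [0, 0, 0.3, 0, 0, 0, 1],
    [0, 0, 0.14, 0, 0, 0, 1],
    [0, 0, 0, 0, 0, 0, 1],
  ],
)

```text
time_s: 13.22
position: [0.4934, -0.1867, 0.1784]
tcp_rot: [[0.299, 0.954, 0.001], [0.954, -0.299, -0.0], [-0.0, 0.001, -1.0]]
force: [0.2, 0.6, -2.9]
opening: 0.343
```

Call:
send_rows(
  moves=[
    [0, 0, 0.08, 0, 0, 0, 1],
    [0, 0, 0.08, 0, 0, 0, 1],
    [0, 0, 0, 0, 0, 0, 1],
    [0, 0, 0, 0, 0, 0, 1],
  ],
)

```text
time_s: 13.72
position: [0.4931, -0.1866, 0.1741]
tcp_rot: [[0.299, 0.954, 0.0], [0.954, -0.299, -0.0], [-0.0, 0.0, -1.0]]
force: [0.1, 0.2, -3.3]
opening: 0.341
```

Call:
send_rows(
  moves=[
    [0, 0, 0.06, 0, 0, 0, 1],
    [0, 0, 0, 0, 0, 0, 1],
    [0, 0, 0, 0, 0, 0, 1],
  ],
)

```text
time_s: 14.1
position: [0.4931, -0.1866, 0.1725]
tcp_rot: [[0.299, 0.954, -0.0], [0.954, -0.299, 0.0], [0.0, -0.0, -1.0]]
force: [0.4, 0.3, -4.0]
opening: 0.342
```

Call:
send_rows(
  moves=[
    [0, 0, 0.04, 0, 0, 0, 1],
    [0, 0, 0, 0, 0, 0, 1],
    [0, 0, 0, 0, 0, 0, 1],
  ],
)

```text
time_s: 14.48
position: [0.4931, -0.1866, 0.1715]
tcp_rot: [[0.299, 0.954, -0.0], [0.954, -0.299, 0.0], [-0.0, -0.0, -1.0]]
force: [0.8, 0.4, -3.5]
opening: 0.346
```

Call:
send_rows(
  moves=[
    [0, 0, 0.04, 0, 0, 0, 1],
    [0, 0, 0, 0, 0, 0, 1],
    [0, 0, 0, 0, 0, 0, 1],
  ],
)

```text
time_s: 14.85
position: [0.4931, -0.1866, 0.1705]
tcp_rot: [[0.299, 0.954, -0.0], [0.954, -0.299, -0.0], [-0.0, -0.0, -1.0]]
force: [-0.6, 0.3, -4.2]
opening: 0.342
```

Call:
send_rows(
  moves=[
    [0, 0, 0.02, 0, 0, 0, 1],
    [0, 0, 0, 0, 0, 0, 1],
    [0, 0, 0, 0, 0, 0, 1],
  ],
)

```text
time_s: 15.22
position: [0.4931, -0.1866, 0.1701]
tcp_rot: [[0.299, 0.954, 0.0], [0.954, -0.299, -0.0], [-0.0, 0.0, -1.0]]
force: [-1.1, 0.2, -3.7]
opening: 0.341
```

Call:
send_rows(
  moves=[
    [0, 0, 0.02, 0, 0, 0, 1],
    [0, 0, 0, 0, 0, 0, 1],
    [0, 0, 0, 0, 0, 0, 1],
  ],
)

```text
time_s: 15.6
position: [0.4931, -0.1865, 0.1695]
tcp_rot: [[0.299, 0.954, -0.0], [0.954, -0.299, 0.0], [0.0, -0.0, -1.0]]
force: [0.1, 0.1, -2.9]
opening: 0.347
```

Call:
send_rows(
  moves=[
    [0, 0, 0.02, 0, 0, 0, 1],
    [0, 0, 0, 0, 0, 0, 1],
    [0, 0, 0, 0, 0, 0, 1],
  ],
)

```text
time_s: 15.98
position: [0.4931, -0.1866, 0.169]
tcp_rot: [[0.299, 0.954, -0.0], [0.954, -0.299, 0.0], [0.0, -0.0, -1.0]]
force: [0.6, 0.0, -3.0]
opening: 0.344
```

Call:
send_rows(
  moves=[
    [0, 0, 0.02, 0, 0, 0, 1],
    [0, 0, 0, 0, 0, 0, 1],
    [0, 0, 0, 0, 0, 0, 1],
  ],
)

```text
time_s: 16.35
position: [0.4932, -0.1866, 0.1688]
tcp_rot: [[0.299, 0.954, 0.0], [0.954, -0.299, -0.0], [-0.0, 0.0, -1.0]]
force: [0.1, 0.1, -1.0]
opening: 0.344
```

Call:
send_rows(
  moves=[
    [0, 0, 0.02, 0, 0, 0, 1],
    [0, 0, 0, 0, 0, 0, 1],
    [0, 0, 0, 0, 0, 0, 1],
  ],
)

```text
time_s: 16.73
position: [0.4932, -0.1866, 0.1686]
tcp_rot: [[0.299, 0.954, 0.0], [0.954, -0.299, -0.0], [-0.0, 0.0, -1.0]]
force: [-1.5, 1.0, 6.1]
opening: 0.348
```

Call:
send_rows(
  moves=[
    [0, 0, 0.01, 0, 0, 0, 1],
    [0, 0, 0, 0, 0, 0, 1],
    [0, 0, 0, 0, 0, 0, 1],
    [0, 0, 0, 0, 0, 0, 1],
  ],
)

```text
time_s: 17.23
position: [0.4932, -0.1866, 0.1686]
tcp_rot: [[0.299, 0.954, 0.0], [0.954, -0.299, -0.0], [-0.0, 0.001, -1.0]]
force: [-2.8, 0.5, 6.7]
opening: 0.338
```

Run:
```python
from h import *
s=status.read_state();print(s['time_s'],s['position'],s['force'],s['moment'],s['opening'])
c=vision.capture('side');save(c,'s5',2,(150,40,430,320))
s=status.read_state();print(s['force'])
```

```text
17.225 [ 0.49318424 -0.18661005  0.16863514] [-2.76346224  0.54710665  6.66879928] [0.11425655 0.4112868  0.01763139] 0.33762536349204075
[-2.25355534  2.0041767   6.71979059]
```

View pics/s5.png

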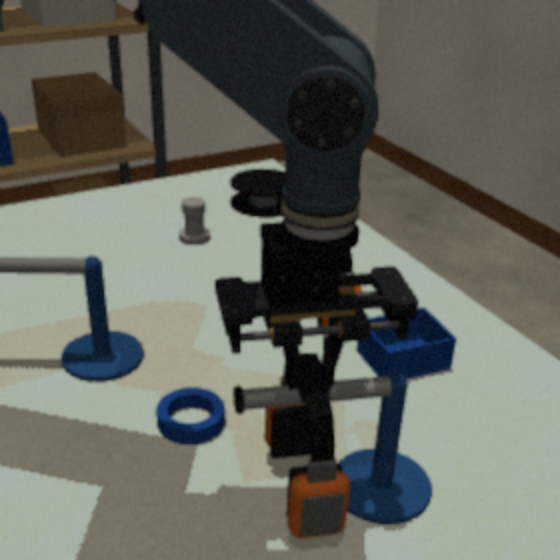

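The band sits on the bar with one cup on either side. Net tug is about 6.7 N (bar load about 9 N), so I'll go slightly more to reach about 10 N.

Call:
send_rows(
  moves=[
    [0, 0, 0.01, 0, 0, 0, 1],
    [0, 0, 0, 0, 0, 0, 1],
    [0, 0, 0, 0, 0, 0, 1],
    [0, 0, 0, 0, 0, 0, 1],
  ],
)

```text
time_s: 17.77
position: [0.4932, -0.1866, 0.1686]
tcp_rot: [[0.299, 0.954, 0.001], [0.954, -0.299, -0.0], [-0.0, 0.001, -1.0]]
force: [-4.1, 1.6, 9.2]
opening: 0.341
```

Call:
send_rows(
  moves=[
    [0, 0, 0, 0, 0, 0, 1],
    [0, 0, 0, 0, 0, 0, 1],
    [0, 0, 0, 0, 0, 0, 1],
    [0, 0, 0, 0, 0, 0, 1],
  ],
)

```text
time_s: 18.27
position: [0.4932, -0.1866, 0.1686]
tcp_rot: [[0.299, 0.954, 0.001], [0.954, -0.299, -0.0], [-0.0, 0.001, -1.0]]
force: [-2.7, 1.6, 8.3]
opening: 0.345
```

Call:
send_rows(
  moves=[
    [0, 0, -0.02, 0, 0, 0, 1],
    [0, 0, -0.02, 0, 0, 0, 1],
    [0, 0, 0, 0, 0, 0, 1],
    [0, 0, 0, 0, 0, 0, 1],
  ],
)

```text
time_s: 18.77
position: [0.4932, -0.1866, 0.1687]
tcp_rot: [[0.299, 0.954, 0.0], [0.954, -0.299, -0.0], [-0.0, 0.0, -1.0]]
force: [-1.0, 0.6, 5.3]
opening: 0.342
```

Call:
send_rows(
  moves=[
    [0, 0, -0.02, 0, 0, 0, 1],
    [0, 0, 0, 0, 0, 0, 1],
    [0, 0, 0, 0, 0, 0, 1],
  ],
)

```text
time_s: 19.15
position: [0.4932, -0.1866, 0.1688]
tcp_rot: [[0.299, 0.954, -0.0], [0.954, -0.299, 0.0], [0.0, -0.0, -1.0]]
force: [-0.8, -0.1, 1.0]
opening: 0.343
```

Call:
send_rows(
  moves=[
    [0, 0, 0, 0, 0, 0, 0.2],
    [0, 0, 0, 0, 0, 0, 0.1],
    [0, 0, 0, 0, 0, 0, 0],
    [0, 0, 0, 0, 0, 0, -0.2],
    [0, 0, 0, 0, 0, 0, -0.4],
    [0, 0, 0, 0, 0, 0, -0.4],
    [0, 0, 0, 0, 0, 0, -0.4],
    [0, 0, 0, 0, 0, 0, -0.4],
  ],
)

```text
time_s: 20.15
position: [0.4931, -0.1866, 0.1691]
tcp_rot: [[0.299, 0.954, 0.0], [0.954, -0.299, -0.0], [-0.0, 0.0, -1.0]]
force: [0.3, -0.2, 0.6]
opening: 0.697
```

Run:
```python
from h import *
s=status.read_state();print(s['time_s'],s['position'],s['force'],s['moment'],s['opening'])
c=vision.capture('side');save(c,'s6',2,(150,40,430,320))
c=vision.capture('wrist');save(c,'w6')
```

```text
20.15 [ 0.49312052 -0.18656606  0.16906486] [ 0.29701542 -0.17476866  0.58891245] [-0.12738687  0.09982447  0.03829004] 0.6972473528893661
```

View pics/s6.png

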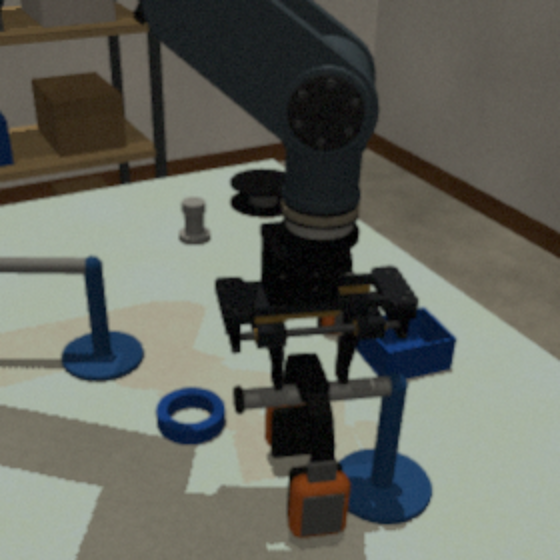

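View pics/w6.png

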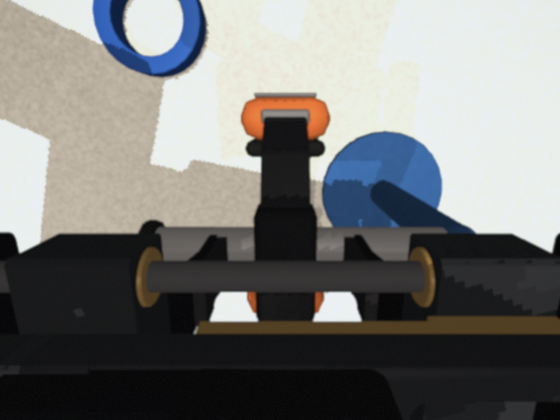

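Released: the fingers stand clear on both sides and the muffs haven't moved. Retreating straight up.

Call:
send_rows(
  moves=[
    [0, 0, -0.2, 0, 0, 0, -0.4],
    [0, 0, -0.4, 0, 0, 0, -0.4],
    [0, 0, -0.8, 0, 0, 0, -0.4],
    [0, 0, -1, 0, 0, 0, -0.4],
    [0, 0, -1, 0, 0, 0, -0.4],
    [0, 0, -1, 0, 0, 0, -0.4],
    [0, 0, -1, 0, 0, 0, -0.4],
    [0, 0, -0.6, 0, 0, 0, -0.4],
    [0, 0, 0, 0, 0, 0, -0.4],
    [0, 0, 0, 0, 0, 0, -0.4],
    [0, 0, 0, 0, 0, 0, -0.4],
    [0, 0, 0, 0, 0, 0, -0.4],
  ],
)

```text
time_s: 21.75
position: [0.4928, -0.1864, 0.3183]
tcp_rot: [[0.299, 0.954, -0.001], [0.954, -0.299, 0.001], [0.0, -0.002, -1.0]]
force: [-0.6, -0.0, -0.0]
opening: 0.693
```

Run:
```python
from h import *
s=status.read_state();print(s['time_s'],s['position'],s['force'],s['opening'])
c=vision.capture('side');save(c,'s7',2,(150,40,430,320));i1=c['img']
a=np.array([.9543,-.2987]);b=np.array([.2987,.9543]);o=np.array([.503,-.189])
for n in ['wrist','side']:
    s=status.read_state();c=vision.capture(n);P=cloud(c,wristT(c,s) if n=='wrist' else None);im=c['img'].astype(int)
    t=(P[...,:2]-o)@a; l=(P[...,:2]-o)@b; z=P[...,2]
    if n=='wrist': save(c,'w7')
    m=(im[...,0]-im[...,2]>50)&(abs(t)<.08)&(abs(l)<.12)&(z<.2)
    for sgn in (-1,1):
        k=m&(l*sgn>0)
        if k.sum()>20: print(n,sgn,k.sum(),'t',np.percentile(t[k],[2,98]).round(3),'l',np.percentile(l[k],[2,98]).round(3),'z',np.percentile(z[k],[1,99]).round(3))
    m=(abs(t+.01)<.013)&(abs(l)<.02)&(z>.165)&(z<.21); print(n,'pad z',np.percentile(z[m],[5,50,95]) if m.sum() else 0)
c=vision.capture('side');d=abs(c['img'].astype(int)-i1).sum(-1)[160:310,270:330];print('motion',d.max(),d.mean())
```

```text
21.75 [ 0.49280571 -0.18639124  0.31825231] [-0.59847317 -0.00352295 -0.02433559] 0.6928936418183749
wrist -1 489 t [-0.039  0.02 ] l [-0.086 -0.036] z [0.    0.179]
wrist 1 866 t [-0.038  0.019] l [0.057 0.084] z [0.087 0.153]
wrist pad z [0.18493701 0.18614901 0.18724169]
side -1 370 t [-0.041  0.017] l [-0.087 -0.067] z [0.031 0.1  ]
side 1 39 t [-0.042 -0.038] l [0.047 0.066] z [0.033 0.088]
side pad z [0.18567202 0.18674602 0.18822908]
motion 104 8.38588888888889
```

View pics/s7.png

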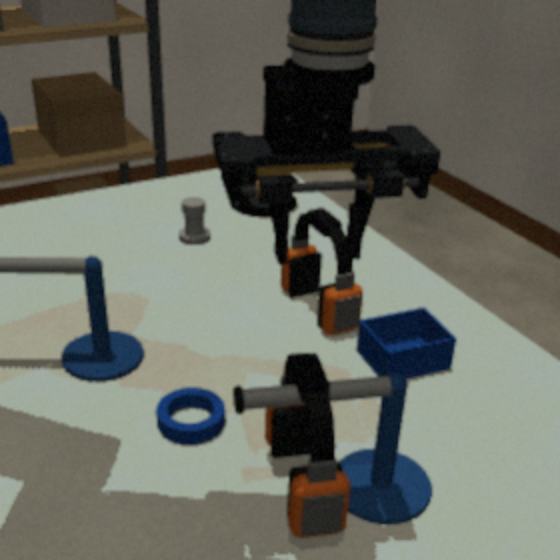

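View pics/w7.png

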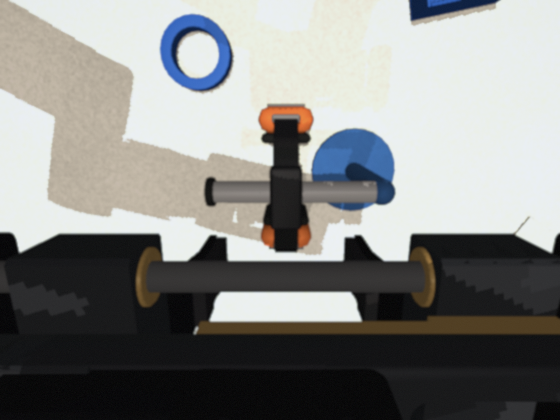

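The muffs hang level on the bar (side crop pad at (305,375), cups at (285,430) and (320,505)). Pad top is at 0.187 m as expected, and the gripper is clear above.

```bash
python3 -c "
from rig import bot,status
s=status.read_state();print(s['time_s'],s['force']);print(bot.hand_in())"
```

```text
21.95 [ 0.25079857 -0.24118121  0.27952244]
the job is handed in; nothing more can be done
None
```

The ear defenders nearest the base now hang by their headband over the bar of the farther stand, with one cup on either side. I handed the job in at about 22 s.

- **Tug:** I pressed them down against the bar while still gripping. The wrist force read 8.3–9.2 N, about 11–12 N on the bar once their weight is added. The bar carried it. I then eased off to about 1 N, opened the fingers and rose straight up.
- **Final position:** The pad's top measured 0.186–0.187 m, against 0.187 m expected. The lowest cup point the side camera could see was about 31 mm above the table. From the pad height, the cups' lower edges should be about 20 mm up.
- **Stillness and contact:** They looked the same before and after release. The closing frame-to-frame check on the side camera showed differences I took to be image noise. The wrist force was near zero and the gripper was well above them.
- **Other things:** Nothing else was touched.
- **Checks that disagreed:** The landmark network's bar points were up to about 15 mm off the depth fit, so I used the depth fit. One wrist-camera cup reading (z from 0 to 0.179 m) looked like stray pixels, and I ignored it. Backing off the tug took slightly more travel than I expected.

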